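# Clamp a small drawing panel in the bench clamp

### The job

Swing the lever of the wooden panel clamp up and right back past upright, and lay the oblong drawing panel (not the square one), drawing side up, centred and square on the raised bed with one short end up against the stop block; set it down, do not drop it. Then swing the lever back down and press it down so that its rubber pad stays pressed on the panel when you let go, and leave the other things on the table where they are.

Things in the scene. Friction and masses are not known exactly. Their poses are not given: they have to be found in the camera images.
- vise: Panel clamp fixed to the table: brown wooden base plate 12 mm high (x -50 to +110 mm, y +-50 mm), on it a pale raised bed (x -45 to +50, y +-24, top 30 mm above the table) and behind that the stop block. Origin: on the table surface, on the bed's centre line. +x runs along the bed to the stop block and hinge (roughly away from the robot), y across the bed, z up.
- vise_stop (a point): Middle of the stop block's face that looks at the bed, 41 mm above the table, at x = +50 mm of the clamp. The wooden block reaches from there to x = +100 mm, y +-28 mm, top 52 mm above the table; two steel cheeks on it, up to 76 mm above the table, carry the lever's hinge. Axes as the clamp's.
- vise_bed (a point): Where the centre of the oblong panel's underside belongs: on the top of the bed, 30 mm above the table, 45 mm in front of the stop block's face, on the centre line. Axes as the clamp's.
- vise_hinge (a point): Middle of the lever's hinge pin, 62 mm above the table, at x = +75 mm of the clamp. The pin runs along the clamp's y. Axes as the clamp's.
- lever (a joint): Clamp lever angle, rad: 0 = level, handle to the clamp's -x (towards the robot); grows as the handle swings up; 1.57 upright; 2.0 its stop, leaning back past the hinge. Empty, it can sink to -0.15; with the oblong panel on the bed the pad meets it at 0. The hinge is stiff (0.15 N m friction, 0.09 N m more from weight: 2 N at the handle): it stays where left, and keeps pressing once pressed down.
- lever_grip (a point): Grip point in the lever's black rubber handle, 140 mm from the hinge pin, on the lever's centre line. The handle is a straight bar 16 mm wide (along the pin), 14 mm high, from 104 to 160 mm from the pin; only the table is beneath the grip point. The point's x points along the lever to the hinge, y along the pin.
- lever_pad (a point): Middle of the face of the lever's rubber pad (30 x 30 mm), which presses on the panel: 50 mm from the hinge pin, 16 mm below the lever's centre line. The lever there is a steel bar 14 mm wide, 12 mm high. Axes as the grip point's.
- panel: The oblong drawing panel, loose: a pale wooden slab 90 (x) x 56 (y) x 16 mm (z), about 60 g, white face with a small drawing on top. Lies flat on the table at the robot's left or right. Origin: centre of its underside. Either short end may go to the stop.
- square_panel: A square drawing panel 72 x 72 x 16 mm of the same make, lying flat on the other side; to be left alone. Origin: centre of its underside.
- brush_jar: White ceramic jar 76 mm wide, 95 mm high, with brushes that reach 200 mm; to be left alone. Origin: centre of its underside.
- pastel_box: Low wooden tray of pastels 100 x 160 x 22 mm; to be left alone. Origin: centre of its underside.
- pastel_a: Pastel stick 50 x 12 x 12 mm lying along its x on the table; to be left alone. Origin: centre of its underside.
- pastel_b: Shorter pastel stick 34 x 12 x 12 mm; to be left alone. Origin: centre of its underside.
- eraser: White eraser 45 x 26 x 14 mm; to be left alone. Origin: centre of its underside.
- clutch_pencil: Blue clutch pencil, 160 mm long along its x, 9 mm thick, lying flat; to be left alone. Origin: underside, middle of the barrel.
- flat_brush: Flat brush, 190 mm long along its x (-95 to +95 mm), 10 mm thick, lying flat; to be left alone. Origin: underside, middle of its length.
Mind the look-alikes: they are no part of the job. What is shaped like the panel but purple is not meant.

How it is judged:
By the outcome, as a careful person would: the job done as asked, in the order asked, and still so for the second after the job is handed in, with the robot touching nothing.
It also fails if it takes over 72 s, if anything falls off the work surface, if the arm or the gripper's body presses on something with over 40 N, if the wrist force passes 120 N, or if a joint passes its speed limit or range.

### The arm

A 6-joint arm with a two-finger parallel gripper is mounted at the origin on the work surface. World frame = base frame: x ahead of the robot, y to its left, z up, the work surface at z = 0. Lengths are in m, angles in degrees, forces in N, time in s.
With the tool pointing down it reaches from about 0.375 to 0.9 m from the base axis. Payload 3.1 kg.
Tool frame: the origin (TCP) lies on the centre line of the jaws, within the pads' length; the fingertips stand 25 mm ahead of it and the grasp point (between the pads) lies 6 mm ahead of it; y points along the fingers, x is the direction in which the jaws open and shut, and the axes are right-handed (so a half turn about y gives the same grasp; the last joint's range is limited). The gripper opens to 87 mm and grips with 3 to 60 N. Pads are 19 mm wide; open, the fingers measure 117 mm over their backs; the gripper's body (75 mm by 190 mm) begins 51 mm behind the grasp point.
Start: joints at [63.512, 30.224, 82.088, -0, 67.689, -10.227], TCP at [0.175, 0.6, 0.248] pointing down, gripper open.
Joint ranges: [-176.69, 176.69], [-43.24, 126.21], [12.49, 139.97], [-82, 262], [0, 151.66], [-163.58, 163.58]. Speed limits (degrees/s): [159.86, 159.86, 180, 180, 180, 180].

### API

Orientations are given as a 3x3 rotation matrix whose columns are the frame's x, y, z axes.
In Python, from rig import * gives the robot as it stands.
- The arm moves only by the tool play_rows, never from a script. Its argument "commands" is a list of rows, each a list of 2 entries, a list of its own where there are three numbers: the shift along the world's x, y, z in m, then the turn, a rotation vector about the world's x, y, z in rad. A call has 1 to 10 rows; each row is the pose to reach, as a shift and turn from the pose commanded when the call began; what a row does not reach only later rows make up. A row lasts 1/8 s, in which the tool goes at most 62.5 mm and 10.7 degrees, less where a joint would pass 70% of its speed; a pose out of reach is approached as far as the arm can. A call with a gripper value outside its range is refused whole. "gripper" is the finger opening in m, from 0 to 0.087, set as the call begins (left out, the last holds). The fingers move at their own pace and stop on an object; the grip force is fixed at half the most. Time passes only in rows, so rows that repeat a pose let the fingers close. It gives the time, the measured TCP pose, the force and the opening at its end, in the units of the state.
- read_state(): the state, without advancing time (a new reading comes with each control period).
- capture(name): name is "side" or "top"; returns a dict with "frame" (420x560x3 uint8, red, green, blue), "depth" (420x560 float32, m along the optical axis (not along the pixel's ray), 0 where there is no reading), "mtx" (3x3 intrinsics, pixels), "cam_to_world" (4x4, takes a point from camera to world coordinates). Camera axes: x right, y down, z forward; pixel columns grow to the right and rows downward; lengths in m; the calibration is good to about 2 mm. A picture is of the moment at which its call begins.
- hand_in(): hands the job in, once; it reports no verdict.
The state is a dict: "time_s": time; "joint_positions": joint angles; "qvel": joint speeds; "tau": joint torques, N m; "position": TCP position; "tcp_rot": TCP orientation; "force": force on the tool from outside, world axes, zero at the start; "moment": the same for the moment, N m; "opening": opening from 0.0 (shut) to 1.0 (fully open).
Only numpy, scipy, OpenCV 4.12 (cv2) and the standard library are available. Lean on these libraries where they do the work, as an engineer would, in place of code of your own. Each camera call takes 0.05 s, during which the arm holds its last target. There are 200 camera calls.

## Working session

There is one attempt and no reset: what is moved stays moved. The work goes in short steps, Python scripts to look and compute and a tool call to move; the robot and the scene stay as the last step left them, time stands still between calls to the robot, and variables do not carry over. Pictures are saved under pics/ and viewed, about 8 in all and at most 12, crops included, and the job is handed in when it is done.

Besides the shell and the picture viewer there is one more tool, called after "Emit:" as name(argument=value, ...), one argument or row to a line, values as JSON. play_rows: Moves the arm, as the interface text tells. Its arguments: {"type":"object","properties":{"commands":{"type":"array"},"gripper":{"type":"number"}},"required":["commands"]}

```bash
mkdir -p pics; ls
cat > h.py <<'E'
from rig import *
import numpy as np, cv2
def snap(n,tag):
    c=capture(n); cv2.imwrite(f'pics/{tag}.png',c['frame'][:,:,::-1]); np.savez(f'pics/{tag}.npz',**c); return c
def world(c):
    d=c['depth'];v,u=np.mgrid[:d.shape[0],:d.shape[1]];K=c['mtx']
    p=np.stack([(u-K[0,2])/K[0,0]*d,(v-K[1,2])/K[1,1]*d,d],-1)
    T=c['cam_to_world']; return p@T[:3,:3].T+T[:3,3]
E
python3 - <<'E'
from h import *
a=snap('top','t0');b=snap('side','s0')
for c in (a,b): print(c['cam_to_world'].round(3),c['mtx'])
cv2.imwrite('pics/both.png',cv2.resize(np.vstack([a['frame'],b['frame']])[:,:,::-1],None,fx=.71,fy=.71))
s=read_state();print(s['position'],s['tcp_rot'],s['force'],s['opening'],s['time_s'])
E
```

```text
pics
[[-0.03  -0.998  0.058  0.456]
 [-1.     0.03   0.002 -0.006]
 [-0.003 -0.058 -0.998  1.222]
 [ 0.     0.     0.     1.   ]] [[423.88446484   0.         281.02763827]
 [  0.         423.88446484 206.47180322]
 [  0.           0.           1.        ]]
[[ 0.894 -0.276  0.353  0.144]
 [-0.448 -0.527  0.723 -0.773]
 [-0.014 -0.804 -0.594  0.703]
 [ 0.     0.     0.     1.   ]] [[420.07592013   0.         278.03335951]
 [  0.         420.07592013 202.89914769]
 [  0.           0.           1.        ]]
[0.17470242 0.59944207 0.24667198] [[ 2.79996080e-01 -8.72901417e-04 -9.60000746e-01]
 [ 9.59999183e-01 -1.76601062e-03  2.79997230e-01]
 [-1.93978149e-03 -9.99998060e-01  3.43508597e-04]] [ 0.50104011 -0.34482326 -0.65832516] 1.0026996305345646 0.1
```

View pics/t0.png

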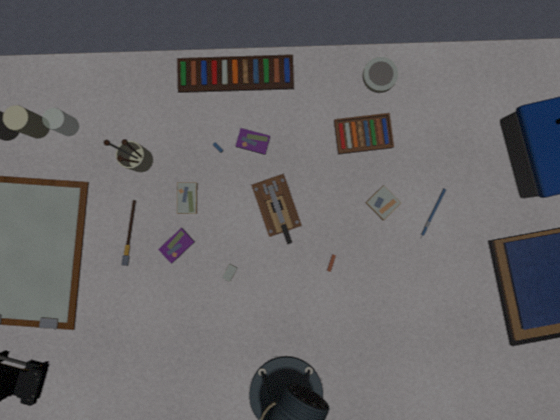

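View pics/s0.png

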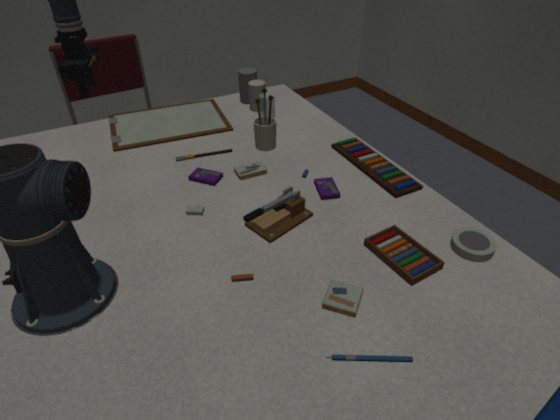

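Candidates in the top view are the white oblong at (187,198), purple look-alikes at (177,245) and (253,141), and the square panel at (382,203). I choose (187,198). The clamp is at (275,205) with its lever down and the handle at (287,235). In the side view the panel is at (250,171). Next I measure these and check a close crop.

```bash
cat > m.py <<'E'
from h import *
c=dict(np.load('pics/t0.npz'));W=world(c);f=c['frame']
def rect(name,u0,u1,v0,v1,zlo,zhi):
    P=W[v0:v1,u0:u1].reshape(-1,3);m=(P[:,2]>zlo)&(P[:,2]<zhi);P=P[m]
    r=cv2.minAreaRect((P[:,:2]*1000).astype(np.float32));print(name,len(P),'z',np.median(P[:,2]).round(4),r, 'mean',P.mean(0).round(4)); return P
rect('panel',165,212,172,225,.009,.03)
rect('square',355,410,175,230,.009,.03)
rect('base',240,312,165,250,.006,.02)
rect('bedtop',240,312,165,250,.025,.036)
P=rect('all',240,312,165,250,.006,.2)
P=rect('high',240,312,165,250,.055,.2)
P=rect('table',300,330,200,240,-.02,.02)
a=cv2.resize(f[160:255,155:315],None,fx=5,fy=5,interpolation=cv2.INTER_CUBIC)
cv2.imwrite('pics/crop.png',cv2.convertScaleAbs(a[:,:,::-1],alpha=1.7))
E
python3 m.py
```

```text
panel 643 z 0.0166 ((559.9022216796875, 251.98646545410156), (82.31021118164062, 89.68070983886719), 87.94427490234375) mean [0.5596 0.2633 0.0166]
square 657 z 0.0173 ((542.7164916992188, -311.6205139160156), (72.68025207519531, 112.67195129394531), 42.51972198486328) mean [ 0.5299 -0.2965  0.0173]
base 1021 z 0.0123 ((527.4948120117188, 13.996078491210938), (238.94903564453125, 204.77235412597656), 0.307375967502594) mean [0.5287 0.0086 0.0123]
bedtop 333 z 0.0306 ((505.7562561035156, 0.6912040710449219), (94.84098052978516, 47.74228286743164), 17.59577751159668) mean [ 0.5017 -0.0007  0.0305]
all 2052 z 0.0254 ((527.4948120117188, 13.996078491210938), (238.94903564453125, 204.77235412597656), 0.307375967502594) mean [0.5264 0.0075 0.033 ]
high 493 z 0.0717 ((508.4895324707031, 6.25921630859375), (181.73692321777344, 53.181888580322266), 14.090978622436523) mean [0.5197 0.0051 0.0703]
table 1200 z 0.0006 ((486.8729248046875, -99.26477813720703), (84.60367584228516, 112.77254486083984), 88.07894897460938) mean [ 0.4867 -0.0993  0.0007]
```

View pics/crop.png

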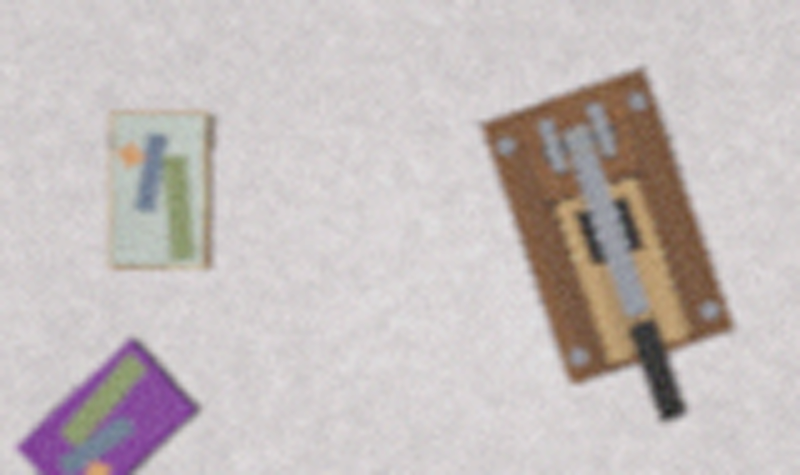

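The crop confirms the choice: a white-faced oblong with a drawing, short end up, at crop (160,190). The purple one is separate. The clamp lever is down and leans about 17°. Next I refine the fits without noise outliers.

```bash
cat > m2.py <<'E'
from h import *
import sys
def comp(W,u0,u1,v0,v1,zlo,zhi,name):
    Q=W[v0:v1,u0:u1];m=((Q[...,2]>zlo)&(Q[...,2]<zhi)).astype(np.uint8)
    n,l,st,_=cv2.connectedComponentsWithStats(m,connectivity=4);k=1+np.argmax(st[1:,4])
    P=Q[l==k];r=cv2.minAreaRect((P[:,:2]*1000).astype(np.float32));print(name,len(P),np.median(P[:,2]).round(4),np.round(r[0],1),np.round(r[1],1),round(r[2],1));return P
if __name__=='__main__':
    W=world(dict(np.load('pics/t0.npz')))
    comp(W,165,212,172,225,.009,.03,'panel')
    comp(W,355,410,175,230,.009,.03,'sq')
    comp(W,240,312,165,250,.006,.2,'all')
    P=comp(W,240,312,165,250,.026,.036,'bed')
    P=comp(W,240,312,165,250,.055,.2,'lever')
    t=np.radians(17.6);o=np.array([.5058,.0007])-.0025*np.array([np.cos(t),np.sin(t)])
    d=P[:,:2]-o; x=d@[np.cos(t),np.sin(t)];y=d@[-np.sin(t),np.cos(t)]
    for a in range(-110,110,15):
        m=(x*1000>a)&(x*1000<=a+15)
        if m.any(): print(a,m.sum(),np.median(y[m]).round(4),y[m].min().round(3),y[m].max().round(3),np.median(P[m,2]).round(4))
E
python3 m2.py
```

```text
panel 642 0.0166 [560.3 264.4] [57.4 89.6] 88.2
sq 656 0.0173 [ 529.3 -297. ] [72.7 73. ] 42.6
all 2014 0.027 [515.1   4.7] [194.4 102.4] 16.5
bed 328 0.0306 [505.8   0.7] [94.8 47.7] 17.6
lever 356 0.0705 [538.5   5.4] [118.8  45.7] 24.9
-35 10 -0.0001 -0.005 0.007 0.0729
-20 28 0.0002 -0.006 0.007 0.0734
-5 30 -0.0001 -0.013 0.013 0.0709
10 59 -0.0007 -0.015 0.015 0.062
25 58 0.0003 -0.015 0.015 0.061
40 28 -0.0 -0.006 0.007 0.0697
55 54 -0.0015 -0.025 0.017 0.0702
70 73 -0.0 -0.021 0.023 0.0718
85 16 -0.0092 -0.017 0.017 0.0754
```

Fits check out: the bed measures 95×48 at z=30.6 mm, the panel 90×57 and the square 72×72.

- **Clamp:** origin (0.5034, -0.0001), yaw 17.6°.
- **Lever:** about 0.07 rad, grip point about (0.441, -0.020, 0.072).
- **Panel:** centre (0.560, 0.264), long axis at -1.8°.

I move above the handle next.

Emit:
play_rows(
  commands=[
    [[0.02, -0.04, 0], [0, 0, 0.05]],
    [[0.04, -0.09, 0], [0, 0, 0.1]],
    [[0.06, -0.14, 0], [0, 0, 0.16]],
    [[0.08, -0.19, 0], [0, 0, 0.22]],
    [[0.1, -0.24, 0], [0, 0, 0.28]],
    [[0.12, -0.29, 0], [0, 0, 0.34]],
    [[0.14, -0.34, 0], [0, 0, 0.4]],
    [[0.16, -0.38, 0], [0, 0, 0.46]],
    [[0.18, -0.42, 0], [0, 0, 0.52]],
    [[0.2, -0.46, 0], [0, 0, 0.592]],
  ],
  gripper=0.05,
)

```text
time_s: 1.35
position: [0.3753, 0.1386, 0.2475]
tcp_rot: [[-0.305, -0.0, -0.952], [0.952, 0.0, -0.305], [0.0, -1.0, 0.0]]
force: [0.1, 0.4, 0.2]
opening: 0.572
```

Emit:
play_rows(
  commands=[
    [[0.02, -0.05, 0], [0, 0, 0]],
    [[0.04, -0.1, 0], [0, 0, 0]],
    [[0.06, -0.14, 0], [0, 0, 0]],
    [[0.066, -0.16, -0.02], [0, 0, 0]],
    [[0.066, -0.16, -0.05], [0, 0, 0]],
    [[0.066, -0.16, -0.07], [0, 0, 0]],
    [[0.066, -0.16, -0.07], [0, 0, 0]],
    [[0.066, -0.16, -0.07], [0, 0, 0]],
  ],
)

```text
time_s: 2.35
position: [0.4413, -0.02, 0.178]
tcp_rot: [[-0.304, 0.001, -0.953], [0.953, -0.0, -0.304], [-0.0, -1.0, -0.001]]
force: [0.3, -0.2, 0.1]
opening: 0.571
```

Run:
```python
from h import *
s=read_state();print(s['position'],s['tcp_rot'].round(3),s['force'],s['joint_positions'],s['time_s'])
a=snap('top','t1');b=snap('side','s1')
K=b['mtx'];T=np.linalg.inv(b['cam_to_world'])
p=T[:3,:3]@np.array([.441,-.02,.072])+T[:3,3];print((K@p/p[2])[:2])
im=np.hstack([cv2.resize(c,(400,400)) for c in (b['frame'][110:260,180:330],a['frame'][160:260,225:325])])
cv2.imwrite('pics/v1.png',cv2.convertScaleAbs(im[:,:,::-1],alpha=1.7))
```

```text
[ 0.44131717 -0.02004358  0.17797565] [[-0.304  0.001 -0.953]
 [ 0.953 -0.    -0.304]
 [-0.    -1.    -0.001]] [ 0.27224622 -0.20411999  0.10614818] [-1.71525416e+01  2.30124316e+01  1.11788199e+02 -8.86033340e-05
  4.51592505e+01 -1.24820892e+02] 2.35
[252.09039985 214.93961661]
```

View pics/v1.png

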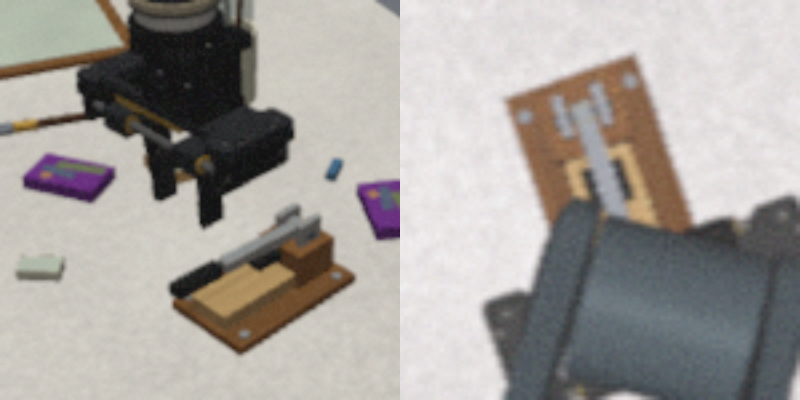

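The gripper (crop (180,190)) is above the handle (crop (195,280)), with its wide body across the clamp. I lower it and grip.

Emit:
play_rows(
  commands=[
    [[0, 0, -0.03], [0, 0, 0]],
    [[0, 0, -0.06], [0, 0, 0]],
    [[0, 0, -0.08], [0, 0, 0]],
    [[0, 0, -0.1], [0, 0, 0]],
    [[0, 0, -0.1], [0, 0, 0]],
  ],
)

```text
time_s: 3.08
position: [0.4409, -0.0199, 0.0772]
tcp_rot: [[-0.304, -0.001, -0.953], [0.953, 0.0, -0.304], [0.001, -1.0, 0.001]]
force: [0.1, -0.2, 0.7]
opening: 0.574
```

Emit:
play_rows(
  commands=[
    [[0, 0, 0], [0, 0, 0]],
    [[0, 0, 0], [0, 0, 0]],
    [[0, 0, 0], [0, 0, 0]],
    [[0, 0, 0], [0, 0, 0]],
    [[0, 0, 0], [0, 0, 0]],
    [[0, 0, 0], [0, 0, 0]],
  ],
  gripper=0.0,
)

```text
time_s: 3.82
position: [0.44, -0.017, 0.0776]
tcp_rot: [[-0.3, -0.002, -0.954], [0.954, 0.005, -0.3], [0.005, -1.0, 0.0]]
force: [2.6, 15.7, 1.7]
opening: 0.181
```

Run:
```python
import numpy as np
# grasp point relative shift for lever angle a from a0, in world; tool fixed
t=np.radians(17.6);ex=np.array([np.cos(t),np.sin(t),0]);z=np.array([0,0,1]);a0=.075
p=lambda a:.14*(-np.cos(a)*ex+np.sin(a)*z)
for a in np.arange(.175,2.06,.1): print(round(a,3),(p(a)-p(a0)).round(3))
```

```text
0.175 [0.002 0.001 0.014]
0.275 [0.005 0.001 0.028]
0.375 [0.009 0.003 0.041]
0.475 [0.014 0.005 0.054]
0.575 [0.021 0.007 0.066]
0.675 [0.029 0.009 0.077]
0.775 [0.038 0.012 0.087]
0.875 [0.048 0.015 0.097]
0.975 [0.058 0.018 0.105]
1.075 [0.07  0.022 0.113]
1.175 [0.082 0.026 0.119]
1.275 [0.094 0.03  0.123]
1.375 [0.107 0.034 0.127]
1.475 [0.12  0.038 0.129]
1.575 [0.134 0.042 0.13 ]
1.675 [0.147 0.047 0.129]
1.775 [0.16  0.051 0.127]
1.875 [0.173 0.055 0.123]
1.975 [0.186 0.059 0.118]
```

It grips 15.7 mm, the handle's width. The handle sits about 3 mm to +y of my estimate, so I add that and swing with the tool kept pointing down.

Emit:
play_rows(
  commands=[
    [[0, 0.003, 0], [0, 0, 0]],
    [[0.001, 0.003, 0.007], [0, 0, 0]],
    [[0.002, 0.004, 0.014], [0, 0, 0]],
    [[0.003, 0.004, 0.021], [0, 0, 0]],
    [[0.005, 0.004, 0.028], [0, 0, 0]],
    [[0.005, 0.004, 0.028], [0, 0, 0]],
  ],
)

```text
time_s: 4.58
position: [0.4447, -0.0152, 0.1062]
tcp_rot: [[-0.303, -0.002, -0.953], [0.953, 0.001, -0.303], [0.002, -1.0, 0.002]]
force: [-4.0, 3.0, -0.2]
opening: 0.176
```

Forces are small, so I continue with shifts relative to the current pose.

Emit:
play_rows(
  commands=[
    [[0.004, 0.002, 0.013], [0, 0, 0]],
    [[0.009, 0.004, 0.026], [0, 0, 0]],
    [[0.016, 0.006, 0.038], [0, 0, 0]],
    [[0.024, 0.008, 0.049], [0, 0, 0]],
    [[0.033, 0.011, 0.059], [0, 0, 0]],
    [[0.043, 0.014, 0.069], [0, 0, 0]],
    [[0.053, 0.017, 0.077], [0, 0, 0]],
    [[0.065, 0.021, 0.085], [0, 0, 0]],
    [[0.077, 0.025, 0.091], [0, 0, 0]],
    [[0.089, 0.029, 0.095], [0, 0, 0]],
  ],
)

```text
time_s: 5.82
position: [0.5342, 0.013, 0.2018]
tcp_rot: [[-0.304, -0.002, -0.953], [0.953, -0.001, -0.304], [-0.0, -1.0, 0.002]]
force: [-4.8, -1.3, 4.1]
opening: 0.177
```

Emit:
play_rows(
  commands=[
    [[0.013, 0.004, 0.004], [0, 0, 0]],
    [[0.026, 0.008, 0.006], [0, 0, 0]],
    [[0.04, 0.012, 0.007], [0, 0, 0]],
    [[0.053, 0.017, 0.006], [0, 0, 0]],
    [[0.066, 0.021, 0.004], [0, 0, 0]],
    [[0.079, 0.025, 0], [0, 0, 0]],
    [[0.087, 0.028, -0.003], [0, 0, 0]],
    [[0.092, 0.029, -0.005], [0, 0, 0]],
    [[0.092, 0.029, -0.005], [0, 0, 0]],
  ],
)

```text
time_s: 6.95
position: [0.6298, 0.0429, 0.1967]
tcp_rot: [[-0.303, 0.006, -0.953], [0.953, 0.001, -0.303], [-0.001, -1.0, -0.006]]
force: [-1.2, 3.1, 4.7]
opening: 0.176
```

Emit:
play_rows(
  commands=[
    [[0, 0, 0], [0, 0, 0]],
    [[0, 0, 0], [0, 0, 0]],
    [[0, 0, 0], [0, 0, 0]],
    [[0, 0, 0.02], [0, 0, 0]],
    [[0, 0, 0.05], [0, 0, 0]],
    [[-0.02, 0.03, 0.07], [0, 0, -0.1]],
    [[-0.04, 0.08, 0.07], [0, 0, -0.2]],
    [[-0.06, 0.14, 0.07], [0, 0, -0.3]],
    [[-0.078, 0.19, 0.05], [0, 0, -0.34]],
    [[-0.078, 0.222, 0.02], [0, 0, -0.34]],
  ],
  gripper=0.04,
)

```text
time_s: 8.2
position: [0.5482, 0.2664, 0.2162]
tcp_rot: [[0.03, 0.003, -1.0], [1.0, 0.001, 0.03], [0.001, -1.0, -0.003]]
force: [-0.5, -0.0, 0.4]
opening: 0.459
```

Emit:
play_rows(
  commands=[
    [[0, 0, -0.03], [0, 0, 0]],
    [[0, 0, -0.06], [0, 0, 0]],
    [[0, 0, -0.08], [0, 0, 0]],
    [[0, 0, -0.08], [0, 0, 0]],
    [[0, 0, -0.08], [0, 0, 0]],
  ],
  gripper=0.087,
)

```text
time_s: 8.82
position: [0.5497, 0.264, 0.1363]
tcp_rot: [[0.032, 0.002, -0.999], [0.999, 0.0, 0.032], [0.0, -1.0, -0.002]]
force: [0.3, -0.2, 1.1]
opening: 0.937
```

Run:
```python
from h import *
s=read_state();print(s['position'],s['tcp_rot'].round(3),s['force'],s['time_s'])
a=snap('top','t2');b=snap('side','s2')
from m2 import comp
W=world(a);P=comp(W,235,312,150,250,.1,.25,'lever')
im=np.hstack([cv2.resize(c,(400,400)) for c in (b['frame'][70:250,170:350],a['frame'][130:260,170:300])])
cv2.imwrite('pics/v2.png',cv2.convertScaleAbs(im[:,:,::-1],alpha=1.7))
```

```text
[0.54972995 0.26403667 0.13625806] [[ 0.032  0.002 -0.999]
 [ 0.999  0.     0.032]
 [ 0.    -1.    -0.002]] [ 0.25362228 -0.17104582  1.11879982] 8.825
lever 236 0.1458 [605.1  31.3] [65.6 29.1] 16.2
```

View pics/v2.png

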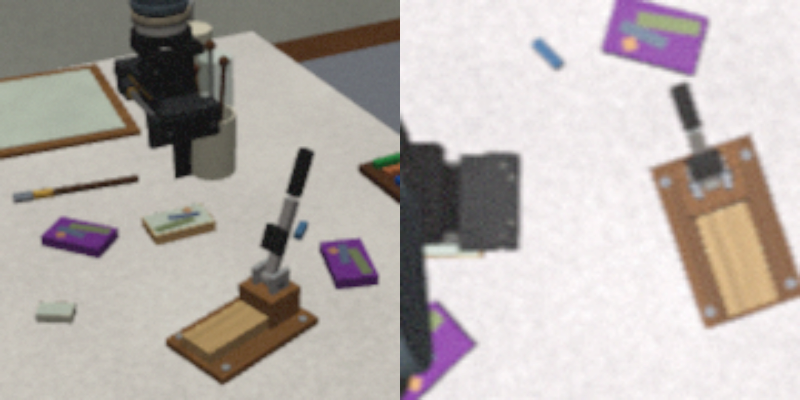

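The lever stays back at about 2.0 rad (side crop (300,170) to (275,240)), the bed is clear, and the gripper hangs over the panel clear of the jar. I descend and grip the panel.

Emit:
play_rows(
  commands=[
    [[0.002, 0, -0.03], [0, 0, 0]],
    [[0.002, 0, -0.06], [0, 0, 0]],
    [[0.002, 0, -0.09], [0, 0, 0]],
    [[0.002, 0, -0.1], [0, 0, 0]],
    [[0.002, 0, -0.107], [0, 0, 0]],
    [[0.002, 0, -0.107], [0, 0, 0]],
  ],
)

```text
time_s: 9.68
position: [0.5515, 0.2641, 0.0292]
tcp_rot: [[0.032, 0.001, -0.999], [0.999, 0.0, 0.032], [0.0, -1.0, -0.001]]
force: [-0.4, -0.8, 0.6]
opening: 0.999
```

Emit:
play_rows(
  commands=[
    [[0, 0, 0], [0, 0, 0]],
    [[0, 0, 0], [0, 0, 0]],
    [[0, 0, 0], [0, 0, 0]],
    [[0, 0, 0], [0, 0, 0]],
    [[0, 0, 0], [0, 0, 0]],
    [[0, 0, 0], [0, 0, 0]],
  ],
  gripper=0.045,
)

```text
time_s: 10.42
position: [0.5511, 0.2642, 0.0288]
tcp_rot: [[0.032, 0.0, -0.999], [0.999, 0.0, 0.032], [0.0, -1.0, -0.0]]
force: [-0.1, 0.1, 2.9]
opening: 0.635
```

Run:
```python
from h import *
from m2 import comp
W=world(dict(np.load('pics/t2.npz')))
comp(W,235,312,165,250,.026,.036,'bed')
comp(W,235,312,165,250,.007,.036,'base+bed')
comp(W,235,312,165,250,.048,.056,'block')
s=read_state();print(s['position'],s['force'],s['tcp_rot'].round(4))
```

```text
bed 553 0.0306 [505.9   0.7] [95.1 47.8] 17.6
base+bed 1536 0.0144 [531.7   8.7] [159.9  99.9] 17.4
block 180 0.0526 [574.7  22. ] [49.8 55.3] 17.0
[0.55113794 0.2641644  0.02882105] [-0.09882687  0.1469419   2.87969817] [[ 3.190e-02  5.000e-04 -9.995e-01]
 [ 9.995e-01  3.000e-04  3.190e-02]
 [ 3.000e-04 -1.000e+00 -5.000e-04]]
```

The panel is gripped at 55 mm, and the bed, base and block fits agree on a yaw of about 17.5°. I lift and carry it to about 5 mm short of the stop, above the bed.

Emit:
play_rows(
  commands=[
    [[0, 0, 0.01], [0, 0, 0]],
    [[0, 0, 0.04], [0, 0, 0]],
    [[-0.005, -0.01, 0.07], [0, 0, 0.04]],
    [[-0.013, -0.05, 0.09], [0, 0, 0.1]],
    [[-0.023, -0.1, 0.09], [0, 0, 0.16]],
    [[-0.034, -0.15, 0.09], [0, 0, 0.22]],
    [[-0.045, -0.2, 0.09], [0, 0, 0.28]],
    [[-0.053, -0.24, 0.085], [0, 0, 0.32]],
    [[-0.057, -0.264, 0.07], [0, 0, 0.337]],
    [[-0.057, -0.264, 0.06], [0, 0, 0.337]],
  ],
)

```text
time_s: 11.68
position: [0.4938, -0.0016, 0.0884]
tcp_rot: [[-0.297, -0.0, -0.955], [0.955, -0.0, -0.297], [-0.0, -1.0, 0.0]]
force: [0.5, 0.3, -1.7]
opening: 0.638
```

Emit:
play_rows(
  commands=[
    [[0, 0, -0.01], [0, 0, 0]],
    [[0, 0, -0.02], [0, 0, 0]],
    [[0, 0, -0.025], [0, 0, 0]],
    [[0, 0, -0.025], [0, 0, 0]],
    [[0, 0, -0.025], [0, 0, 0]],
  ],
)

```text
time_s: 12.3
position: [0.4942, 0.0002, 0.0637]
tcp_rot: [[-0.301, 0.0, -0.954], [0.954, -0.0, -0.301], [-0.0, -1.0, -0.0]]
force: [-0.5, 0.2, 0.1]
opening: 0.641
```

Run:
```python
from h import *
s=read_state();print(s['position'],s['tcp_rot'].round(3),s['force'],s['time_s'])
a=snap('top','t3');b=snap('side','s3')
im=np.hstack([cv2.resize(c,(400,400)) for c in (b['frame'][150:250,230:330],a['frame'][150:250,230:330])])
cv2.imwrite('pics/v3.png',cv2.convertScaleAbs(im[:,:,::-1],alpha=1.7))
```

```text
[4.94161415e-01 2.27993091e-04 6.36911490e-02] [[-0.301  0.    -0.954]
 [ 0.954 -0.    -0.301]
 [-0.    -1.    -0.   ]] [-0.5477749   0.15299103  0.05557886] 12.3
```

View pics/v3.png

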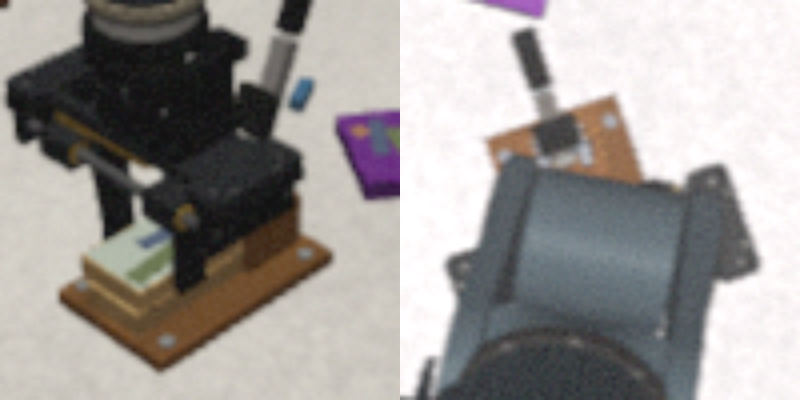

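The panel hangs just above the bed, square to it. I lower it to about 1 mm above the bed and creep towards the stop, watching the force.

Emit:
play_rows(
  commands=[
    [[0, 0, -0.002], [0, 0, 0]],
    [[0, 0, -0.0035], [0, 0, 0]],
    [[0.001, 0.0003, -0.0035], [0, 0, 0]],
    [[0.002, 0.0006, -0.0035], [0, 0, 0]],
    [[0.003, 0.001, -0.0035], [0, 0, 0]],
    [[0.003, 0.001, -0.0035], [0, 0, 0]],
    [[0.003, 0.001, -0.0035], [0, 0, 0]],
  ],
)

```text
time_s: 13.28
position: [0.4969, 0.001, 0.0601]
tcp_rot: [[-0.301, -0.0, -0.954], [0.954, -0.0, -0.301], [-0.0, -1.0, 0.0]]
force: [-0.8, 0.6, -1.0]
opening: 0.64
```

Emit:
play_rows(
  commands=[
    [[0.0005, 0.0002, 0], [0, 0, 0]],
    [[0.001, 0.0003, 0], [0, 0, 0]],
    [[0.001, 0.0003, 0], [0, 0, 0]],
    [[0.001, 0.0003, 0], [0, 0, 0]],
  ],
)

```text
time_s: 13.78
position: [0.498, 0.0013, 0.0601]
tcp_rot: [[-0.3, -0.0, -0.954], [0.954, -0.0, -0.3], [-0.0, -1.0, 0.0]]
force: [-0.4, 0.2, -0.2]
opening: 0.639
```

Emit:
play_rows(
  commands=[
    [[0.0005, 0.0002, 0], [0, 0, 0]],
    [[0.001, 0.0003, 0], [0, 0, 0]],
    [[0.0015, 0.0005, 0], [0, 0, 0]],
    [[0.0015, 0.0005, 0], [0, 0, 0]],
    [[0.0015, 0.0005, 0], [0, 0, 0]],
  ],
)

```text
time_s: 14.4
position: [0.4995, 0.0018, 0.06]
tcp_rot: [[-0.301, -0.0, -0.954], [0.954, -0.0, -0.301], [-0.0, -1.0, 0.0]]
force: [0.0, 0.2, -0.7]
opening: 0.643
```

Emit:
play_rows(
  commands=[
    [[0.0005, 0.0002, 0], [0, 0, 0]],
    [[0.001, 0.0003, 0], [0, 0, 0]],
    [[0.0015, 0.0005, 0], [0, 0, 0]],
    [[0.0015, 0.0005, 0], [0, 0, 0]],
    [[0.0015, 0.0005, 0], [0, 0, 0]],
  ],
)

```text
time_s: 15.02
position: [0.4999, 0.0022, 0.0599]
tcp_rot: [[-0.3, -0.002, -0.954], [0.954, 0.0, -0.3], [0.001, -1.0, 0.002]]
force: [-4.2, -3.0, -0.7]
opening: 0.638
```

Contact with the stop at about 5 N. I relax slightly and set the panel down gently.

Emit:
play_rows(
  commands=[
    [[-0.0005, -0.0002, -0.0003], [0, 0, 0]],
    [[-0.0005, -0.0002, -0.0006], [0, 0, 0]],
    [[-0.0005, -0.0002, -0.0009], [0, 0, 0]],
    [[-0.0005, -0.0002, -0.0012], [0, 0, 0]],
    [[-0.0005, -0.0002, -0.0012], [0, 0, 0]],
    [[-0.0005, -0.0002, -0.0012], [0, 0, 0]],
  ],
)

```text
time_s: 15.78
position: [0.4999, 0.0023, 0.0588]
tcp_rot: [[-0.301, -0.001, -0.954], [0.954, 0.0, -0.301], [0.001, -1.0, 0.001]]
force: [-5.1, -1.3, 3.2]
opening: 0.637
```

It now rests on the bed with about 4 N upward. I release and retreat.

Emit:
play_rows(
  commands=[
    [[0, 0, 0], [0, 0, 0]],
    [[0, 0, 0], [0, 0, 0]],
    [[0, 0, 0], [0, 0, 0]],
    [[0, 0, 0], [0, 0, 0]],
    [[0, 0, 0], [0, 0, 0]],
    [[0, 0, 0.02], [0, 0, 0]],
    [[0, 0, 0.05], [0, 0, 0]],
    [[-0.01, 0, 0.1], [0, 0, 0]],
    [[-0.03, -0.06, 0.14], [0, 0, 0]],
    [[-0.03, -0.12, 0.16], [0, 0, 0]],
  ],
  gripper=0.08,
)

```text
time_s: 17.02
position: [0.4702, -0.1064, 0.2162]
tcp_rot: [[-0.303, 0.001, -0.953], [0.953, -0.0, -0.303], [-0.001, -1.0, -0.001]]
force: [0.8, -0.7, -1.1]
opening: 0.918
```

Emit:
play_rows(
  commands=[
    [[0, -0.06, 0], [0, 0, 0]],
    [[0, -0.12, 0], [0, 0, 0]],
    [[0, -0.14, 0], [0, 0, 0]],
    [[0, -0.14, 0], [0, 0, 0]],
  ],
)

```text
time_s: 17.52
position: [0.4707, -0.2471, 0.2141]
tcp_rot: [[-0.298, -0.0, -0.955], [0.955, 0.001, -0.298], [0.001, -1.0, 0.0]]
force: [0.0, 0.9, 0.5]
opening: 0.917
```

Run:
```python
from h import *
from m2 import comp
a=snap('top','t4');b=snap('side','s4')
W=world(a)
P=comp(W,235,312,165,250,.040,.0485,'panel')
comp(W,235,312,165,250,.007,.056,'base+')
comp(W,235,312,165,250,.049,.056,'block')
comp(W,235,312,150,250,.1,.25,'lever')
im=np.hstack([cv2.resize(c,(400,400),interpolation=2) for c in (b['frame'][150:250,230:330],a['frame'][150:250,230:330])])
cv2.imwrite('pics/v4.png',cv2.convertScaleAbs(im[:,:,::-1],alpha=1.7))
```

```text
panel 456 0.0464 [509.2   1.8] [92.3 55.8] 17.7
base+ 1742 0.0232 [531.7   8.7] [159.6 100.4] 17.7
block 184 0.0523 [573.4  22.3] [52.2 55.1] 18.4
lever 238 0.1451 [604.9  31.3] [66.3 29.1] 16.2
```

View pics/v4.png

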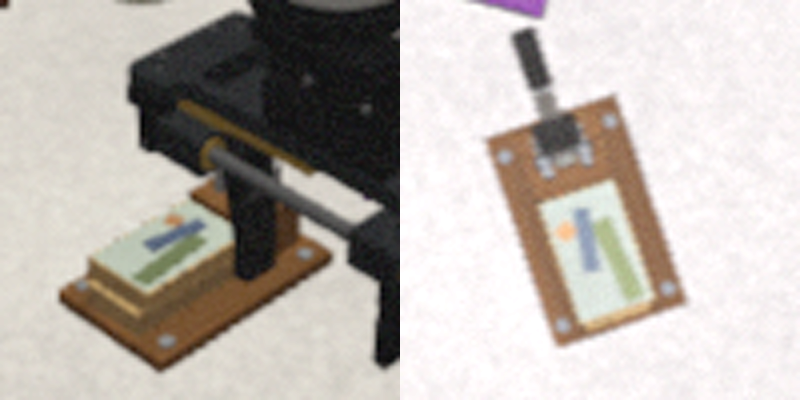

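In clamp axes the panel measures x=+6 mm, y=+0.2 mm, yaw 17.7° against 17.5–17.7° for the base. It is centred, square, against the stop, with the drawing up. The lever is still back. Now I return to the handle.

Emit:
play_rows(
  commands=[
    [[0, 0, 0.04], [0, 0, 0]],
    [[0, 0.02, 0.085], [0, 0, 0]],
    [[0.03, 0.06, 0.085], [0, 0, 0]],
    [[0.05, 0.1, 0.085], [0, 0, 0]],
    [[0.08, 0.15, 0.085], [0, 0, 0]],
    [[0.11, 0.2, 0.085], [0, 0, 0]],
    [[0.14, 0.25, 0.085], [0, 0, 0]],
    [[0.159, 0.29, 0.085], [0, 0, 0]],
    [[0.159, 0.29, 0.085], [0, 0, 0]],
    [[0.159, 0.29, 0.085], [0, 0, 0]],
  ],
  gripper=0.045,
)

```text
time_s: 18.88
position: [0.6287, 0.0451, 0.299]
tcp_rot: [[-0.303, -0.002, -0.953], [0.953, -0.0, -0.303], [0.0, -1.0, 0.002]]
force: [-0.8, -0.2, 0.3]
opening: 0.519
```

Emit:
play_rows(
  commands=[
    [[0.001, -0.002, -0.03], [0, 0, 0]],
    [[0.001, -0.002, -0.06], [0, 0, 0]],
    [[0.001, -0.002, -0.09], [0, 0, 0]],
    [[0.001, -0.002, -0.102], [0, 0, 0]],
    [[0.001, -0.002, -0.102], [0, 0, 0]],
  ],
)

```text
time_s: 19.5
position: [0.6303, 0.041, 0.197]
tcp_rot: [[-0.3, -0.002, -0.954], [0.954, 0.0, -0.3], [0.001, -1.0, 0.002]]
force: [0.4, 0.2, -0.3]
opening: 0.515
```

Emit:
play_rows(
  commands=[
    [[0, 0, 0], [0, 0, 0]],
    [[0, 0, 0], [0, 0, 0]],
    [[0, 0, 0], [0, 0, 0]],
    [[0, 0, 0], [0, 0, 0]],
    [[0, 0, 0], [0, 0, 0]],
    [[0, 0, 0], [0, 0, 0]],
  ],
  gripper=0.0,
)

```text
time_s: 20.25
position: [0.6309, 0.0431, 0.1981]
tcp_rot: [[-0.3, 0.0, -0.954], [0.954, 0.002, -0.3], [0.002, -1.0, -0.001]]
force: [-1.4, 5.0, 2.8]
opening: 0.179
```

Run:
```python
import numpy as np
t=np.radians(17.6);ex=np.array([np.cos(t),np.sin(t),0]);z=np.array([0,0,1])
p=lambda a:.14*(-np.cos(a)*ex+np.sin(a)*z)
for r in (np.arange(1.9,.99,-.1),np.arange(.9,-.01,-.1)):
  for a in r: print(round(a,3),(p(a)-p(r[0]+.1 if r[0]<1 else 2.0)).round(3).tolist())
```

```text
1.9 [-0.012, -0.004, 0.005]
1.8 [-0.025, -0.008, 0.009]
1.7 [-0.038, -0.012, 0.012]
1.6 [-0.052, -0.016, 0.013]
1.5 [-0.065, -0.021, 0.012]
1.4 [-0.078, -0.025, 0.011]
1.3 [-0.091, -0.029, 0.008]
1.2 [-0.104, -0.033, 0.003]
1.1 [-0.116, -0.037, -0.003]
1.0 [-0.128, -0.04, -0.009]
0.9 [-0.011, -0.003, -0.008]
0.8 [-0.021, -0.007, -0.017]
0.7 [-0.03, -0.01, -0.028]
0.6 [-0.038, -0.012, -0.039]
0.5 [-0.045, -0.014, -0.051]
0.4 [-0.051, -0.016, -0.063]
0.3 [-0.055, -0.018, -0.076]
0.2 [-0.059, -0.019, -0.09]
0.1 [-0.061, -0.019, -0.104]
0.0 [-0.061, -0.019, -0.118]
```

The handle is gripped at 15.6 mm. I swing it down, adding +1 mm in y for the residual side force.

Emit:
play_rows(
  commands=[
    [[-0.012, -0.003, 0.005], [0, 0, 0]],
    [[-0.025, -0.007, 0.009], [0, 0, 0]],
    [[-0.038, -0.011, 0.012], [0, 0, 0]],
    [[-0.052, -0.015, 0.013], [0, 0, 0]],
    [[-0.065, -0.02, 0.012], [0, 0, 0]],
    [[-0.078, -0.024, 0.011], [0, 0, 0]],
    [[-0.091, -0.028, 0.008], [0, 0, 0]],
    [[-0.104, -0.032, 0.003], [0, 0, 0]],
    [[-0.116, -0.036, -0.003], [0, 0, 0]],
    [[-0.128, -0.039, -0.009], [0, 0, 0]],
  ],
)

```text
time_s: 21.5
position: [0.5036, 0.0032, 0.1888]
tcp_rot: [[-0.299, 0.004, -0.954], [0.954, 0.002, -0.299], [0.001, -1.0, -0.005]]
force: [6.8, 9.1, -8.9]
opening: 0.182
```

Emit:
play_rows(
  commands=[
    [[-0.011, -0.003, -0.008], [0, 0, 0]],
    [[-0.021, -0.007, -0.017], [0, 0, 0]],
    [[-0.03, -0.01, -0.028], [0, 0, 0]],
    [[-0.038, -0.012, -0.039], [0, 0, 0]],
    [[-0.045, -0.014, -0.051], [0, 0, 0]],
    [[-0.051, -0.016, -0.063], [0, 0, 0]],
    [[-0.055, -0.018, -0.076], [0, 0, 0]],
    [[-0.059, -0.019, -0.09], [0, 0, 0]],
    [[-0.06, -0.019, -0.097], [0, 0, 0]],
    [[-0.06, -0.019, -0.097], [0, 0, 0]],
  ],
)

```text
time_s: 22.75
position: [0.442, -0.0161, 0.0917]
tcp_rot: [[-0.3, -0.002, -0.954], [0.954, 0.001, -0.3], [0.001, -1.0, 0.001]]
force: [0.8, 6.9, -0.4]
opening: 0.178
```

Emit:
play_rows(
  commands=[
    [[0, 0.001, -0.005], [0, 0, 0]],
    [[-0.0005, 0.001, -0.01], [0, 0, 0]],
    [[-0.001, 0.001, -0.015], [0, 0, 0]],
    [[-0.001, 0.001, -0.02], [0, 0, 0]],
    [[-0.001, 0.001, -0.022], [0, 0, 0]],
    [[-0.001, 0.001, -0.022], [0, 0, 0]],
  ],
)

```text
time_s: 23.5
position: [0.4419, -0.0159, 0.0719]
tcp_rot: [[-0.301, 0.001, -0.954], [0.954, -0.001, -0.301], [-0.002, -1.0, -0.001]]
force: [-6.7, -1.4, 31.0]
opening: 0.18
```

The pad is in contact and pressed with about 31 N at the handle. I let go and rise.

Emit:
play_rows(
  commands=[
    [[0, 0, 0], [0, 0, 0]],
    [[0, 0, 0], [0, 0, 0]],
    [[0, 0, 0], [0, 0, 0]],
    [[0, 0, 0], [0, 0, 0]],
    [[0, 0, 0.02], [0, 0, 0]],
    [[0, 0, 0.05], [0, 0, 0]],
    [[0, 0, 0.09], [0, 0, 0]],
    [[0, 0, 0.12], [0, 0, 0]],
    [[0, 0, 0.12], [0, 0, 0]],
  ],
  gripper=0.045,
)

```text
time_s: 24.62
position: [0.4434, -0.0157, 0.1911]
tcp_rot: [[-0.301, 0.005, -0.954], [0.954, -0.001, -0.301], [-0.003, -1.0, -0.004]]
force: [0.1, -0.5, -0.8]
opening: 0.517
```

Emit:
play_rows(
  commands=[
    [[0, -0.05, 0.02], [0, 0, 0]],
    [[0, -0.1, 0.04], [0, 0, 0]],
    [[0, -0.15, 0.06], [0, 0, 0]],
    [[0, -0.2, 0.06], [0, 0, 0]],
    [[0, -0.25, 0.06], [0, 0, 0]],
    [[0, -0.25, 0.06], [0, 0, 0]],
  ],
  gripper=0.0,
)

```text
time_s: 25.38
position: [0.442, -0.2689, 0.2479]
tcp_rot: [[-0.296, -0.0, -0.955], [0.955, -0.0, -0.296], [-0.0, -1.0, 0.001]]
force: [-0.5, 1.2, -0.1]
opening: 0.017
```

Run:
```python
from h import *
from m2 import comp
a=snap('top','t5');b=snap('side','s5')
W=world(a)
comp(W,235,312,165,250,.040,.049,'panel')
comp(W,235,312,165,250,.007,.1,'base+')
P=W[165:250,235:312].reshape(-1,3);d=P[:,:2]-[.5031,-.0003];t=np.radians(17.6)
x=d@[np.cos(t),np.sin(t)]*1000;y=d@[-np.sin(t),np.cos(t)]*1000
for k in range(-90,80,10):
    m=(abs(x-k)<5)&(abs(y)<4)&(P[:,2]>.05);print(k,m.sum(),np.median(P[m,2]).round(4) if m.any() else '')
s=read_state();print(s['position'],s['force'])
im=np.hstack([cv2.resize(c,(400,400),interpolation=2) for c in (b['frame'][150:250,230:330],a['frame'][150:250,230:330])])
cv2.imwrite('pics/v5.png',cv2.convertScaleAbs(im[:,:,::-1],alpha=1.7))
```

```text
panel 294 0.0466 [508.2   1.6] [90.4 55.6] 17.6
base+ 2002 0.0455 [515.3   3.6] [194.9  99.7] 17.5
-90 0 
-80 11 0.0705
-70 10 0.0707
-60 11 0.0697
-50 12 0.069
-40 9 0.0693
-30 7 0.0681
-20 11 0.068
-10 10 0.0681
0 12 0.0677
10 11 0.0678
20 11 0.0677
30 10 0.0694
40 10 0.069
50 11 0.0687
60 13 0.0701
70 10 0.0724
[ 0.44109319 -0.26490334  0.24770346] [0.77952231 0.48839056 0.31294657]
```

View pics/v5.png

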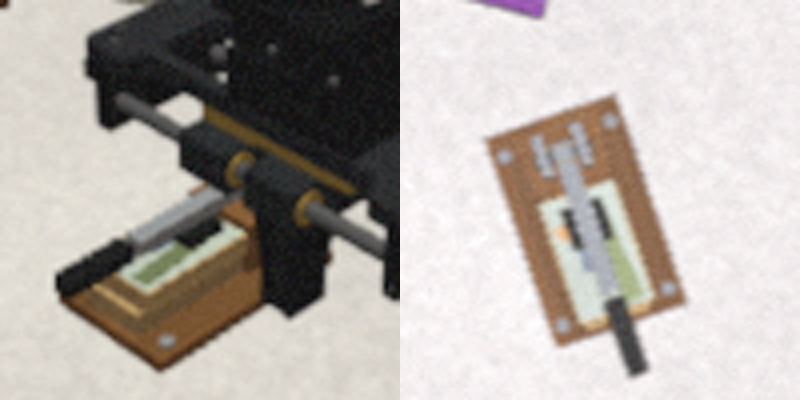

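The lever is level (bar top z≈0.068, i.e. angle about 0) with the pad on the panel. The panel is still at x≈5.4, y≈0.3 mm and square. I press once more on the handle from above with shut fingers, so that it surely stays pressed.

Emit:
play_rows(
  commands=[
    [[0, 0.05, 0], [0, 0, 0]],
    [[0, 0.1, 0], [0, 0, 0]],
    [[0, 0.15, -0.01], [0, 0, 0]],
    [[0, 0.2, -0.04], [0, 0, 0]],
    [[0, 0.24, -0.08], [0, 0, 0]],
    [[0, 0.251, -0.12], [0, 0, 0]],
    [[0, 0.251, -0.145], [0, 0, 0]],
    [[0, 0.251, -0.145], [0, 0, 0]],
    [[0, 0.251, -0.145], [0, 0, 0]],
  ],
)

```text
time_s: 26.6
position: [0.4419, -0.0138, 0.1049]
tcp_rot: [[-0.301, 0.0, -0.954], [0.954, 0.0, -0.301], [0.0, -1.0, -0.0]]
force: [0.7, 0.1, -0.2]
opening: 0.005
```

Emit:
play_rows(
  commands=[
    [[0, 0, -0.003], [0, 0, 0]],
    [[0, 0, -0.006], [0, 0, 0]],
    [[0, 0, -0.008], [0, 0, 0]],
    [[0, 0, -0.009], [0, 0, 0]],
    [[0, 0, -0.01], [0, 0, 0]],
    [[0, 0, -0.01], [0, 0, 0]],
  ],
)

```text
time_s: 27.35
position: [0.442, -0.0144, 0.0944]
tcp_rot: [[-0.3, -0.0, -0.954], [0.954, 0.0, -0.3], [0.0, -1.0, 0.0]]
force: [-0.2, 1.0, -0.0]
opening: 0.01
```

Emit:
play_rows(
  commands=[
    [[0, -0.001, -0.001], [0, 0, 0]],
    [[0, -0.001, -0.002], [0, 0, 0]],
    [[0, -0.001, -0.003], [0, 0, 0]],
    [[0, -0.001, -0.004], [0, 0, 0]],
    [[0, -0.001, -0.004], [0, 0, 0]],
  ],
)

```text
time_s: 27.98
position: [0.4419, -0.0146, 0.0936]
tcp_rot: [[-0.3, 0.002, -0.954], [0.954, 0.0, -0.3], [-0.0, -1.0, -0.002]]
force: [-4.8, 4.7, 35.9]
opening: 0.004
```

It resists with 36 N at less than 1 mm of travel, so the lever is firmly down. I retreat and check.

Emit:
play_rows(
  commands=[
    [[0, 0, 0.01], [0, 0, 0]],
    [[0, 0, 0.04], [0, 0, 0]],
    [[0, -0.01, 0.09], [0, 0, 0]],
    [[0, 0.03, 0.14], [0, 0, 0]],
    [[-0.01, 0.09, 0.18], [0, 0, 0]],
    [[-0.02, 0.15, 0.2], [0, 0, 0]],
    [[-0.03, 0.21, 0.2], [0, 0, 0]],
    [[-0.04, 0.27, 0.2], [0, 0, 0]],
    [[-0.05, 0.32, 0.2], [0, 0, 0]],
    [[-0.05, 0.32, 0.2], [0, 0, 0]],
  ],
)

```text
time_s: 29.22
position: [0.3905, 0.308, 0.2902]
tcp_rot: [[-0.307, -0.0, -0.952], [0.952, 0.001, -0.307], [0.001, -1.0, -0.0]]
force: [-0.1, -0.2, 0.4]
opening: 0.003
```

Run:
```python
from h import *
from m2 import comp
a=snap('top','t6');b=snap('side','s6')
W=world(a)
comp(W,235,312,165,250,.040,.049,'panel')
P=W[165:250,235:312].reshape(-1,3);d=P[:,:2]-[.5031,-.0003];t=np.radians(17.6)
x=d@[np.cos(t),np.sin(t)]*1000;y=d@[-np.sin(t),np.cos(t)]*1000
m=(abs(x+30)<50)&(abs(y)<4)&(P[:,2]>.05);print(np.polyfit(x[m],P[m,2]*1000,1))
im=np.vstack([b['frame'],a['frame']])
im=np.hstack([cv2.resize(b['frame'][150:250,230:330],(400,400),interpolation=2),cv2.resize(a['frame'][60:340,80:480],(400,400))])
cv2.imwrite('pics/v6.png',cv2.convertScaleAbs(im[:,:,::-1],alpha=1.7))
```

```text
panel 340 0.0464 [509.4   1.8] [91.8 55.6] 17.4
[-4.02388860e-02  6.79167031e+01]
```

View pics/v6.png

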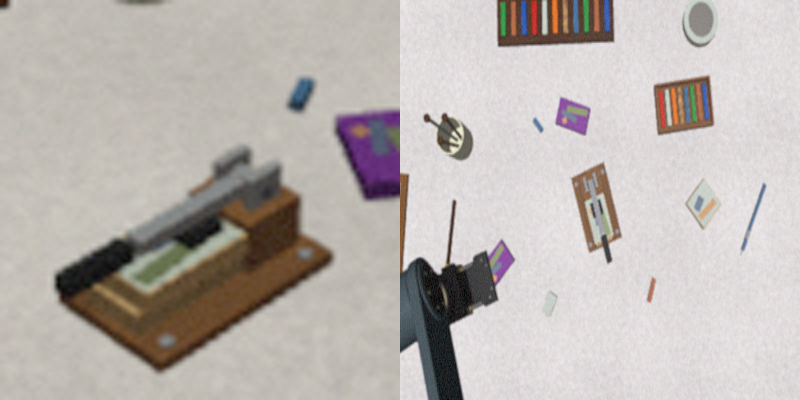

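The side crop shows the lever down with its pad on the panel. The panel is square against the block and the other things are in place.

```bash
python3 -c "
from rig import *
print(hand_in())"
```

```text
the job is handed in; nothing more can be done
None
```

The oblong panel is clamped on the bed, drawing side up, with one short end against the stop, and the job is handed in at about 29 s of the 72 s allowed.

**What I did:** I swung the lever back to about 2.0 rad. I set the panel down after feeling the stop at about 5 N. I then swung the lever down and pressed it with 31 N, and again with 36 N from above, where it gave less than 1 mm.

**Last checks:**
- **Panel:** it measured about 6 mm along the bed, where 5 mm is ideal, and within 0.5 mm of the centre line. It was square to within about 0.3°.
- **Lever:** it was down on the panel with the arm clear. A line fitted along its top sloped 0.04 rad rather than 0. I put that down to noise and the thicker handle.
- **Other things:** those in the last pictures looked undisturbed, though the arm hid part of one purple look-alike.

**One disagreement:** the camera put the handle about 3 mm sideways from where the gripper found it. I used that offset for placing the panel, and the check of the panel against the clamp came out centred.

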